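# Set the card creaser's pressure lever to the third click and start it

## Task

Set up the white card creaser for thick board: with the fingertips, push its upright black lever along its slot out of the parked end, click by click, and stop at the third notch without running on into the fourth. Then press the larger round button fully down and let it come up again. Only push and press: do not pinch the lever or pick anything up, leave the small button alone, and do not disturb the other things.

Things in the scene. Friction and masses are not known exactly. Their poses are not given: they have to be found in the camera images.
- creaser: White card-creasing machine, 170 (x) x 400 (y) x 85 mm tall, fixed. Origin: centre of underside, z up. A slit and a grey tray (28 cm wide, top at z 36, out to x = -169) on its -x side. On the flat top (z = 85), on the line x = -20 mm: small button at y = -165, larger start button at y = -100, lever at y = -20 (joint 0). Nothing stands between start button and lever.
- lever (a joint): Lever's slide (m) along the machine's +y. Starts in a smooth parked stretch, 0 to 0.010 (under 0.5 N). Five sprung notches: 0.027, 0.041, 0.055, 0.069, 0.083, each with a moulded tick beside the slot; humps 0.007 before each. Leaving a notch takes 4 to 6 N; past a hump the force vanishes, the lever jumps by itself into the next notch and stays. Stop at 0.088.
- lever_top (a point): Centre of the top of the lever's upright black tab, moving with it. The tab is 24 mm (machine's x) by 12 mm (machine's y, the way it slides) and rises from 2 to 36 mm above the machine's top, so this point is 121 mm above the table.
- start (a joint): Start button travel (m): 0 up, 0.006 fully down; sprung, about 5 N fully down, comes back up when let go.
- start_top (a point): Centre of the top of the larger black round button (28 mm across, in a 44 mm wide grey collar 12 mm high), 22 mm above the machine's top, 80 mm along -y from the parked lever; moves down with it. It is pressed straight down.
- jog (a joint): Travel (m) of the small round button, 0 up, 0.006 down, about 4 N. Not to be pressed.
- jog_top (a point): Centre of the top of the small black round button (16 mm across, in a 32 mm collar 12 mm high), 22 mm above the machine's top, 65 mm from the start button, nearest the machine's -y end.
- stamp: Wooden hand stamp, 38 mm across, 62 mm tall, standing loose on the machine's top near its +y end, beyond the lever. Origin: centre of its underside.
- blank: Loose greyboard blank 60 x 160 x 5 mm lying on the infeed tray. Origin: centre of its underside.
- pencup: Metal cup with markers, 72 mm across, 140 mm tall, standing on the table. Origin: centre of its underside.
- inkjar: Ink jar, 54 mm across, 60 mm tall. Origin: centre of its underside.
- marker: Marker lying on the table, 140 mm long, 17 mm thick. Origin: under its middle.
- gluestick: Glue stick standing on its end, 28 mm across, 90 mm tall. Origin: centre of its underside.
- taperoll: Tape roll lying flat on the table, 90 mm across, 24 mm tall. Origin: centre of its underside.

How it is judged:
By the outcome, as a careful person would: the job done as asked, in the order asked, and still so for the second after the job is handed in, with the robot touching nothing.
It also fails if it takes over 67 s, if anything falls off the work surface, if the arm or the gripper's body presses on something with over 40 N, if the wrist force passes 120 N, or if a joint passes its speed limit or range.

## Robot

A 6-joint arm with a two-finger parallel gripper is mounted at the origin on the work surface. World frame = base frame: x ahead of the robot, y to its left, z up, the work surface at z = 0. Lengths are in m, angles in degrees, forces in N, time in s.
With the tool pointing down it reaches from about 0.3 to 0.75 m from the base axis. Payload 8.5 kg.
Tool frame: the origin (TCP) lies midway between the tips of the shut fingers; the grasp point (between the pads) lies 19 mm behind it; z points along the fingers, y is the direction in which the jaws open and shut (so a half turn about z gives the same grasp; the last joint's range is limited). The gripper opens to 85 mm and grips with 20 to 120 N. Pads are 22 mm wide; open, the fingers measure 114 mm over their backs; the gripper's body (76 mm by 85 mm) begins 54 mm behind the grasp point. The pads swing forward as they close: fully open they stand 13 mm farther back than shut.
Start: joints at [-79.143, 21.807, 74.336, -0, 83.858, -12.336], TCP at [0.217, -0.506, 0.231] pointing down, gripper open.
Joint ranges: [-178.18, 178.18], [-50.72, 133.34], [12.68, 142.11], [-81.47, 261.47], [9.98, 163.14], [-165.26, 165.26]. Speed limits (degrees/s): [136.94, 136.94, 180, 180, 180, 180].

## Interface

Orientations are given as a 3x3 rotation matrix whose columns are the frame's x, y, z axes.
In Python, from rig import env, eyes, close_job gives the robot as it stands.
- The arm moves only by the tool jog_arm, never from a script. Its argument "deltas" is one flat list of numbers, 7 for each row, row after row: the shift along the tool's x, y, z in units of 0.75 m (1.0 is 0.75 m), then the turn, a rotation vector about the tool's x, y, z in units of 180 degrees (1.0 is 180 degrees), then the gripper command: -1 is fully open, 1 is shut, values between are in proportion. In form: [dx, dy, dz, ax, ay, az, fingers, dx, dy, dz, ax, ay, az, fingers, ...]. A call has 1 to 12 rows; each row is the pose to reach, as a shift and turn from the pose commanded when the call began, along the tool's axes at that moment, turning the shorter way round; what a row does not reach only later rows make up. A row lasts 1/12 s, in which the tool goes at most 41.7 mm and 7.16 degrees, less where a joint would pass 70% of its speed; a pose out of reach is approached as far as the arm can. A call with a number of a shift or a turn outside -1 to 1 is refused whole. A call with a gripper value outside its range is refused whole. The fingers move at their own pace and stop on an object; "grip_force" is the grip in N (left out, the last holds). Time passes only in rows, so rows that repeat a pose let the fingers close. It gives the time, the measured TCP pose, the force and the opening at its end, in the units of the state.
- env.observe(): the state, without advancing time (a new reading comes with each control period).
- eyes.get_image(name): name is "scene" or "top" or "wrist"; returns the picture (480x640x3 uint8, red, green, blue); there is no depth.
- eyes.camera_params(name): a dict with "intrinsics" (3x3 intrinsics, pixels), "R" (3x3) and "t" (3): a world point X has camera coordinates R X + t; the wrist camera has in their place "mount" (4x4, takes a point from camera to tool coordinates, whose origin is the TCP and whose axes are the flange's). Camera axes: x right, y down, z forward; pixel columns grow to the right and rows downward; lengths in m; the calibration is good to about 2 mm. A picture is of the moment at which its call begins: read the wrist's pose just before it. camera_params takes no time and is no camera call.
- close_job(): hands the job in, once; it reports no verdict.
The state is a dict: "time_s": time; "q": joint angles; "qvel": joint speeds; "joint_efforts": joint torques, N m; "position": TCP position; "tool_rot": TCP orientation; "ft_force": force on the tool from outside, world axes, zero at the start; "wrist_torque": the same for the moment, N m; "grip_width": finger opening in m.
Only numpy, scipy, OpenCV 4.12 (cv2) and the standard library are available. Lean on these libraries where they do the work, as an engineer would, in place of code of your own. Each camera call takes 0.05 s, during which the arm holds its last target.

## Working session

There is one attempt and no reset: what is moved stays moved. The work goes in short steps, Python scripts to look and compute and a tool call to move; the robot and the scene stay as the last step left them, time stands still between calls to the robot, and variables do not carry over. Pictures are saved under pics/ and viewed, and the job is handed in when it is done.

Besides the shell and the picture viewer there is one more tool, called after "Call:" as name(argument=value, ...), one argument or row to a line, values as JSON. jog_arm: Moves the arm, as the interface text tells. Its arguments: {"type":"object","properties":{"deltas":{"type":"array"},"grip_force":{"type":"number"}},"required":["deltas"]}

```bash
ls; mkdir -p pics
python3 - <<'E'
from rig import env, eyes
import cv2
for n in ("scene","top","wrist"):
    cv2.imwrite(f"pics/{n}0.png", eyes.get_image(n)[:,:,::-1])
    p=eyes.camera_params(n); print(n,{k:v.tolist() if hasattr(v,'tolist') else v for k,v in p.items()})
s=env.observe(); print(s)
E
```

```text
pics
scene {'intrinsics': [[459.7923021337558, 0.0, 307.4922066073342], [0.0, 459.7923021337558, 240.29492571945278], [0.0, 0.0, 1.0]], 'R': [[-0.07279853480182974, 0.9973415718181634, 0.0031878604082516185], [0.754582554872319, 0.0571684191740871, -0.6537101343344003], [-0.6521545378306208, -0.04518363611321683, -0.7567383284957342]], 't': [0.045259792317075935, -0.2991902211653623, 1.4799175977348853]}
top {'intrinsics': [[500.81039942506914, 0.0, 314.1106178483536], [0.0, 500.81039942506914, 240.538057816694], [0.0, 0.0, 1.0]], 'R': [[0.028416113269303378, -0.999335770337124, -0.022815403379594625], [-0.9909746671358085, -0.025172388275901927, -0.13166457368465223], [0.13100279997671846, 0.02635088220904058, -0.9910317338032448]], 't': [-0.004863340772031816, 0.4845668525130244, 1.1800147138207615]}
wrist {'intrinsics': [[363.64870356265817, 0.0, 323.1796187467591], [0.0, 363.64870356265817, 235.85779962461396], [0.0, 0.0, 1.0]], 'mount': [[-0.0006389501315013978, -0.9555974823407796, -0.2946744703680485, 0.07591133648184732], [0.9999997032612991, -0.00048375951818572057, -0.00059
[... 238 characters left out ...]
48e-04,
        8.38605356e+01, -1.23359863e+01]), 'qvel': array([-0.01280712, -0.04703439, -0.13340765,  0.03128609,  0.0435978 ,
        0.11108338]), 'joint_efforts': array([ 1.46789214e-03, -4.48632109e+01, -2.31342351e+01, -1.88386180e-04,
        3.79411213e-03,  4.12035411e-05]), 'position': array([ 0.21656446, -0.50532336,  0.2308699 ]), 'tool_rot': array([[ 9.19182199e-01,  3.93832509e-01, -1.98539452e-04],
       [ 3.93832478e-01, -9.19181568e-01,  1.10637073e-03],
       [ 2.53230958e-04, -1.09514757e-03, -9.99999368e-01]]), 'ft_force': array([-0.13462658,  0.36517239, -0.34108551]), 'wrist_torque': array([ 0.01643889, -0.00434017,  0.01830402]), 'grip_width': 0.08547303336609295}
```

View pics/scene0.png

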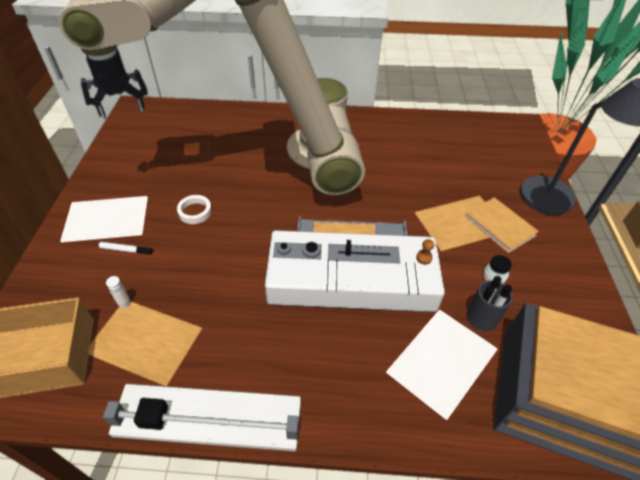

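View pics/top0.png

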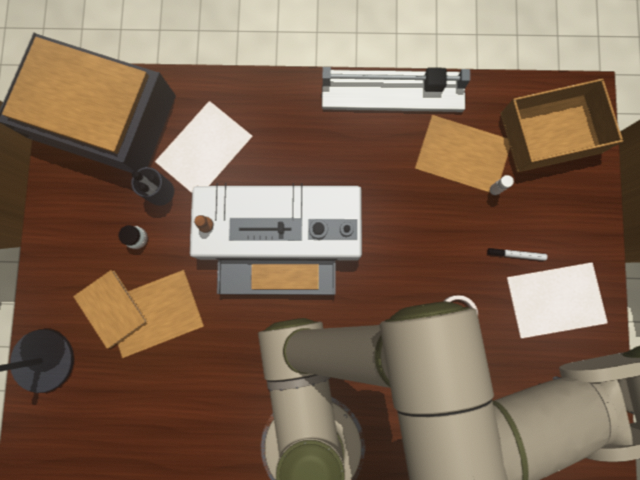

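View pics/wrist0.png

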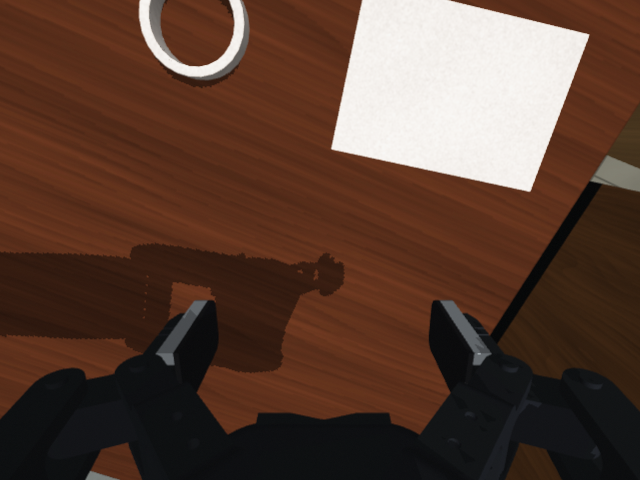

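The top view shows the creaser spanning cols 191–361 and rows 186–258. The lever is near (281,228), start near (318,229), jog near (347,229), and the stamp near (203,222). Next I'll measure them by casting rays.

```bash
cat > h.py <<'E'
import numpy as np, cv2
from rig import env, eyes
def cam(n):
    p=eyes.camera_params(n)
    if n=="wrist":
        s=env.observe(); M=np.array(p["mount"]); T=np.eye(4); T[:3,:3]=s["tool_rot"]; T[:3,3]=s["position"]
        W=T@M; R=W[:3,:3].T; t=-R@W[:3,3]
    else: R,t=np.array(p["R"]),np.array(p["t"])
    return np.array(p["intrinsics"]),R,t
def ray(c,uv,z):
    K,R,t=c; d=R.T@np.linalg.solve(K,[uv[0],uv[1],1.]); o=-R.T@t
    return o+d*(z-o[2])/d[2]
def proj(c,X):
    K,R,t=c; p=K@(R@np.asarray(X)+t); return p[:2]/p[2]
E
python3 - <<'E'
from h import *
im=cv2.imread("pics/top0.png"); c=cam("top")
hsv=cv2.cvtColor(im,cv2.COLOR_BGR2HSV)
roi=im[180:265,180:370]; cv2.imwrite("pics/topz.png",cv2.resize(roi,None,fx=4,fy=4,interpolation=cv2.INTER_CUBIC))
s=cv2.imread("pics/scene0.png")[220:320,255:455]; cv2.imwrite("pics/scz.png",cv2.resize(s,None,fx=4,fy=4,interpolation=cv2.INTER_CUBIC))
for n,uv,z in (("lever",(281,228),.121),("start",(318,229),.107),("jog",(347,229),.107),("stamp",(203,222),.147),("c1",(191,186),.085),("c2",(361,186),.085),("c3",(361,258),.085),("c4",(191,258),.085)):
    print(n,ray(c,uv,z).round(4))
E
```

```text
lever [0.4993 0.0812 0.121 ]
start [ 0.5013 -0.0019  0.107 ]
jog [ 0.5029 -0.0678  0.107 ]
stamp [0.5044 0.2519 0.147 ]
c1 [0.6    0.3011 0.085 ]
c2 [ 0.6091 -0.0994  0.085 ]
c3 [ 0.4398 -0.1021  0.085 ]
c4 [0.4295 0.2907 0.085 ]
```

View pics/topz.png

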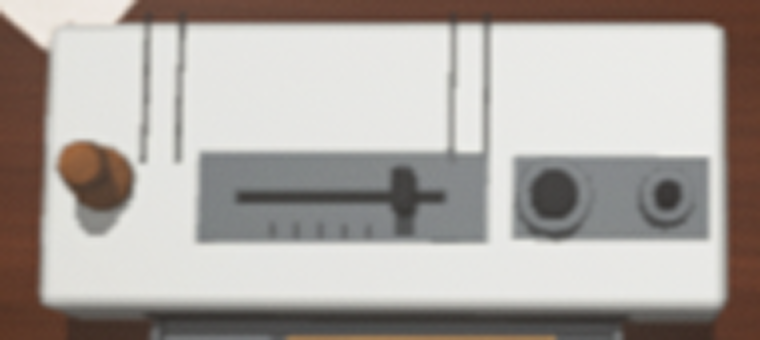

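View pics/scz.png

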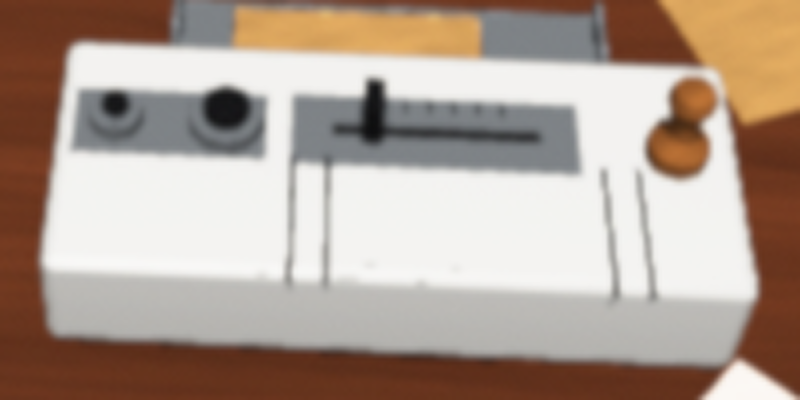

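Call:
jog_arm(
  deltas=[0.633, -0.512, 0.04, 0, 0, -0.379, 1, 0.633, -0.512, 0.04, 0, 0, -0.379, 1, 0.633, -0.512, 0.04, 0, 0, -0.379, 1, 0.633, -0.512, 0.04, 0, 0, -0.379, 1, 0.633, -0.512, 0.04, 0, 0, -0.379, 1, 0.633, -0.512, 0.04, 0, 0, -0.379, 1, 0.633, -0.512, 0.04, 0, 0, -0.379, 1, 0.633, -0.512, 0.04, 0, 0, -0.379, 1, 0.633, -0.512, 0.04, 0, 0, -0.379, 1, 0.633, -0.512, 0.04, 0, 0, -0.379, 1, 0.633, -0.512, 0.04, 0, 0, -0.379, 1, 0.633, -0.512, 0.04, 0, 0, -0.379, 1],
  grip_force=40,
)

```text
time_s: 1.15
position: [0.4503, -0.0618, 0.2067]
tool_rot: [[-0.025, 1.0, 0.0], [1.0, 0.025, -0.0], [-0.0, 0.0, -1.0]]
ft_force: [1.2, -0.5, 0.6]
grip_width: 0.0
```

Call:
jog_arm(
  deltas=[0.125, 0.072, 0.008, 0, 0, 0, 1, 0.125, 0.072, 0.008, 0, 0, 0, 1, 0.125, 0.072, 0.008, 0, 0, 0, 1, 0.125, 0.072, 0.008, 0, 0, 0, 1, 0.125, 0.072, 0.008, 0, 0, 0, 1, 0.125, 0.072, 0.008, 0, 0, 0, 1],
)

```text
time_s: 1.65
position: [0.5011, 0.0307, 0.2006]
tool_rot: [[-0.025, 1.0, -0.001], [1.0, 0.025, -0.0], [-0.0, -0.001, -1.0]]
ft_force: [0.2, -0.3, 0.2]
grip_width: 0.0004
```

Run:
```python
from h import *
c=cam("wrist"); s=env.observe()
im=eyes.get_image("wrist")[:,:,::-1]; cv2.imwrite("pics/w1.png",im)
cv2.imwrite("pics/top1.png",eyes.get_image("top")[:,:,::-1])
np.savez("w1.npz",*c)
print(s["position"],s["tool_rot"].round(4).tolist(),s["ft_force"],s["grip_width"])
```

```text
[0.50113827 0.03073544 0.20062156] [[-0.0247, 0.9997, -0.0007], [0.9997, 0.0247, -0.0002], [-0.0001, -0.0007, -1.0]] [ 0.18198094 -0.31202887  0.19374107] 0.00037471149709386917
```

View pics/w1.png

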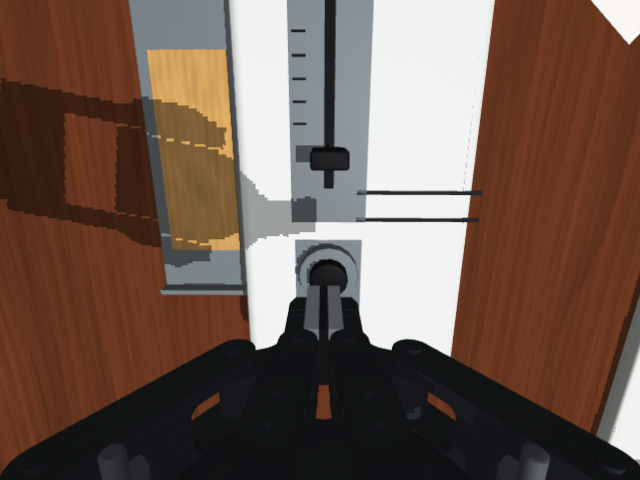

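The wrist view shows the lever top at (330,157) and the notch ticks at col 299, rows 124, 102, 79, 56 and 31. The start button is near (328,277), partly hidden by the shut fingers.

Run:
```python
from h import *
d=np.load("w1.npz"); c=(d["arr_0"],d["arr_1"],d["arr_2"])
im=cv2.imread("pics/w1.png"); g=cv2.cvtColor(im,cv2.COLOR_BGR2GRAY)
# ticks: dark profile
pr=g[20:140,295:304].mean(1)
rows=[]
m=(pr<pr.max()*0.75).astype(np.uint8)
n,l,st,ce=cv2.connectedComponentsWithStats(m.reshape(-1,1))
u=np.array([-.0247,.9997])
for i in range(1,n):
    r=np.arange(120)[l[:,0]==i]; w=pr.max()-pr[r]; rr=20+(r*w).sum()/w.sum()
    X=ray(c,(299,rr),.085); print("tick",rr.round(1),X.round(4),"along",(X[:2]@u).round(4))
m=((g<45)*255).astype(np.uint8)[140:180,305:355]
n,l,st,ce=cv2.connectedComponentsWithStats(m); print(st+[305,140,0,0,0])
for uv,z in (((310,157),.121),((349,157),.121),((330,148),.121),((330,166),.121),((330,168),.121)):
    X=ray(c,uv,z); print(uv,X.round(4),"along",(X[:2]@u).round(4))
for uv in ((358,192),(480,193),(358,219),(480,219)): print(uv,ray(c,uv,.085).round(4))
for uv in ((328,277),): print("start",ray(c,uv,.107).round(4))
z=im[120:310,270:390]; cv2.imwrite("pics/w1z.png",cv2.resize(z,None,fx=3,fy=3,interpolation=cv2.INTER_CUBIC))
```

```text
tick 30.2 [0.4833 0.1621 0.085 ] along 0.1501
tick 55.0 [0.4834 0.1478 0.085 ] along 0.1358
tick 78.2 [0.4835 0.1339 0.085 ] along 0.1219
tick 101.2 [0.4835 0.1197 0.085 ] along 0.1077
tick 123.2 [0.4836 0.1055 0.085 ] along 0.0936
[[ 305  140   50   40 1004]
 [ 310  140   39   40  996]]
(310, 157) [0.4926 0.0862 0.121 ] along 0.074
(349, 157) [0.5161 0.0868 0.121 ] along 0.074
(330, 148) [0.5045 0.0918 0.121 ] along 0.0793
(330, 166) [0.5048 0.0812 0.121 ] along 0.0687
(330, 168) [0.5049 0.08   0.121 ] along 0.0675
(358, 192) [0.5263 0.0592 0.085 ]
(480, 193) [0.6143 0.0606 0.085 ]
(358, 219) [0.5274 0.0391 0.085 ]
(480, 219) [0.6172 0.0413 0.085 ]
start [0.506  0.0019 0.107 ]
```

View pics/w1z.png

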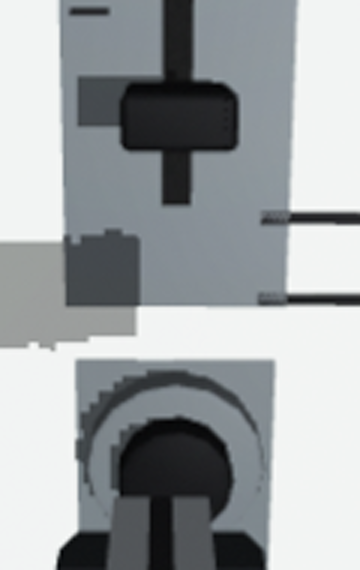

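Call:
jog_arm(
  deltas=[0.0256, 0.0045, 0.03, 0, 0, 0, 1, 0.0256, 0.0045, 0.06, 0, 0, 0, 1, 0.0256, 0.0045, 0.09, 0, 0, 0, 1, 0.0256, 0.0045, 0.115, 0, 0, 0, 1, 0.0256, 0.0045, 0.133, 0, 0, 0, 1, 0.0256, 0.0045, 0.133, 0, 0, 0, 1, 0.0256, 0.0045, 0.133, 0, 0, 0, 1],
)

```text
time_s: 2.33
position: [0.5042, 0.0496, 0.1012]
tool_rot: [[-0.023, 1.0, -0.001], [1.0, 0.023, 0.0], [0.0, -0.001, -1.0]]
ft_force: [0.4, 0.5, -0.0]
grip_width: 0.0001
```

Run:
```python
from h import *
c=cam("wrist"); s=env.observe()
im=eyes.get_image("wrist")[:,:,::-1]; cv2.imwrite("pics/w2.png",im)
np.savez("w2.npz",*c)
print(s["position"],s["tool_rot"].round(4).tolist(),s["ft_force"],s["grip_width"])
```

```text
[0.50424873 0.04957876 0.1012079 ] [[-0.0232, 0.9997, -0.0007], [0.9997, 0.0232, 0.0001], [0.0001, -0.0007, -1.0]] [ 0.36675976  0.45107442 -0.02989912] 0.00011430471086100135
```

View pics/w2.png

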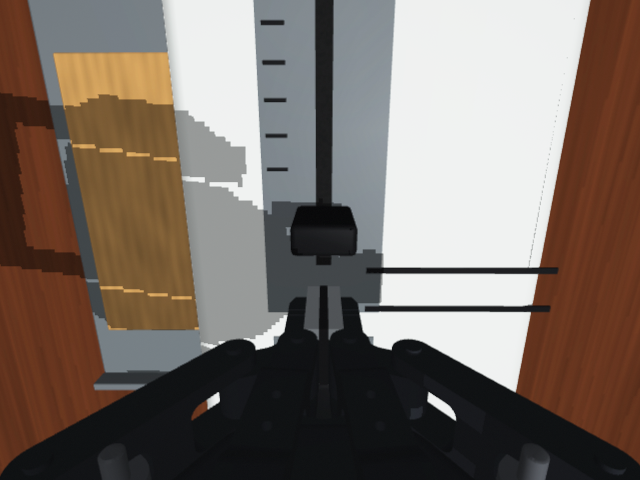

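Run:
```python
from h import *
d=np.load("w2.npz"); c=(d["arr_0"],d["arr_1"],d["arr_2"])
im=cv2.imread("pics/w2.png"); u=np.array([-.0235,.9997])
print(cv2.cvtColor(im,cv2.COLOR_BGR2GRAY)[200:262:1,318].tolist())
for r in (22,62,100,135,169): print(r,(ray(c,(274,r),.085)[:2]@u).round(4))
for r in (207,227,230,232,255): print(r,"top",(ray(c,(323,r),.121)[:2]@u).round(4),"base",(ray(c,(323,r),.087)[:2]@u).round(4))
print("tcp along",.0496*.9997-.0235*.5042)
z=im[190:330,260:400]; cv2.imwrite("pics/w2z.png",cv2.resize(z,None,fx=4,fy=4,interpolation=cv2.INTER_CUBIC)*1)
```

```text
[26, 27, 20, 16, 16, 13, 11, 9, 9, 9, 11, 10, 8, 8, 10, 10, 9, 10, 9, 9, 10, 10, 11, 9, 11, 13, 16, 21, 26, 29, 31, 32, 34, 31, 31, 31, 30, 28, 29, 29, 28, 27, 28, 26, 25, 26, 25, 26, 25, 25, 25, 26, 24, 22, 20, 19, 18, 16, 17, 18, 17, 17]
22 0.1506
62 0.1363
100 0.122
135 0.108
169 0.0937
207 top 0.0848 base 0.0772
227 top 0.0776 base 0.068
230 top 0.0764 base 0.0666
232 top 0.0757 base 0.0656
255 top 0.067 base 0.0545
tcp along 0.03773642000000001
```

View pics/w2z.png

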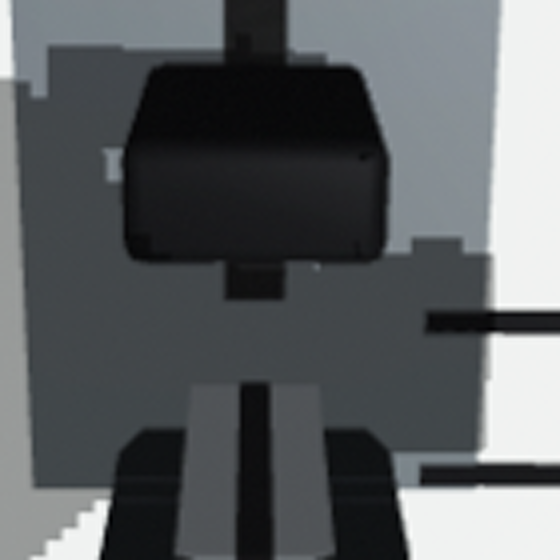

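Lever is at slide ≈5 mm, centred with the fingers. Now I'll push in small steps.

Call:
jog_arm(
  deltas=[0.006, 0, 0, 0, 0, 0, 1, 0.012, 0, 0, 0, 0, 0, 1, 0.018, 0, 0, 0, 0, 0, 1, 0.024, 0, 0, 0, 0, 0, 1, 0.028, 0, 0, 0, 0, 0, 1, 0.032, 0, 0, 0, 0, 0, 1, 0.036, 0, 0, 0, 0, 0, 1, 0.036, 0, 0, 0, 0, 0, 1, 0.036, 0, 0, 0, 0, 0, 1],
)

```text
time_s: 3.13
position: [0.5038, 0.0769, 0.1013]
tool_rot: [[-0.025, 1.0, 0.0], [1.0, 0.025, -0.002], [-0.002, 0.0, -1.0]]
ft_force: [-0.8, -5.1, 2.0]
grip_width: -0.0002
```

Call:
jog_arm(
  deltas=[0.002, 0, 0, 0, 0, 0, 1, 0.002, 0, 0, 0, 0, 0, 1],
)

```text
time_s: 3.3
position: [0.5038, 0.0775, 0.1013]
tool_rot: [[-0.025, 1.0, 0.0], [1.0, 0.025, -0.003], [-0.003, 0.0, -1.0]]
ft_force: [-2.0, -10.9, 2.6]
grip_width: 0.0
```

Call:
jog_arm(
  deltas=[0.002, 0, 0, 0, 0, 0, 1, 0.002, 0, 0, 0, 0, 0, 1],
)

```text
time_s: 3.47
position: [0.5038, 0.0794, 0.1013]
tool_rot: [[-0.025, 1.0, 0.0], [1.0, 0.025, -0.002], [-0.002, 0.0, -1.0]]
ft_force: [-0.2, -3.2, 2.2]
grip_width: -0.0
```

Call:
jog_arm(
  deltas=[0.002, 0, 0, 0, 0, 0, 1, 0.002, 0, 0, 0, 0, 0, 1],
)

```text
time_s: 3.63
position: [0.5037, 0.0817, 0.1012]
tool_rot: [[-0.025, 1.0, 0.0], [1.0, 0.025, -0.001], [-0.001, 0.0, -1.0]]
ft_force: [1.1, -2.8, 0.1]
grip_width: 0.0003
```

```bash
cat > look.py <<'E'
import sys
from h import *
c=cam("wrist"); s=env.observe()
im=eyes.get_image("wrist")[:,:,::-1]; n=sys.argv[1]; cv2.imwrite(f"pics/{n}.png",im)
u=np.array([-.0235,.9997])
print(s["time_s"],s["position"].round(4),s["ft_force"].round(1),"finger s",(s["position"][:2]@u-.0497).round(4))
# predicted rows of the lever's top-edge/ticks for each slide
x=.504
def P(al,z,x): return np.append(np.array([x,0])+0*u,0)
for k,sl in (("n0",.005),("n1",.027),("n2",.041),("n3",.055),("n4",.069)):
    al=.0667+sl; f=lambda a,z:proj(c,[.5044-.0235*(a-.0718), (a+.0235*.5044)/.9997, z])
    print(k,"pred top rows",f(al+.006,.121).round(0),f(al-.006,.121).round(0))
E
python3 look.py w3
```

```text
3.6333 [0.5037 0.0817 0.1012] [ 1.1 -2.8  0.1] finger s 0.0201
n0 pred top rows [323. 308.] [323. 335.]
n1 pred top rows [323. 253.] [323. 284.]
n2 pred top rows [323. 216.] [323. 248.]
n3 pred top rows [323. 176.] [323. 210.]
n4 pred top rows [323. 133.] [323. 170.]
```

View pics/w3.png

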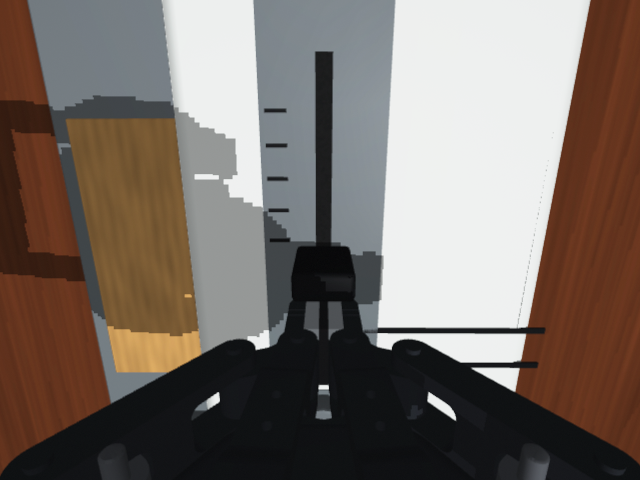

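The lever still touches the fingers. Its top face spans rows ~275–300, so slide ≈20 mm, right at the first hump, which agrees with the finger estimate.

Call:
jog_arm(
  deltas=[0.001, 0, 0, 0, 0, 0, 1, 0.001, 0, 0, 0, 0, 0, 1],
)

```text
time_s: 3.85
position: [0.5037, 0.0826, 0.1011]
tool_rot: [[-0.025, 1.0, 0.0], [1.0, 0.025, -0.0], [-0.0, 0.0, -1.0]]
ft_force: [-1.4, -2.0, 1.1]
grip_width: 0.0
```

```bash
python3 look.py w4
```

```text
3.85 [0.5037 0.0826 0.1011] [-1.4 -2.   1.1] finger s 0.0211
n0 pred top rows [323. 310.] [323. 338.]
n1 pred top rows [323. 256.] [323. 286.]
n2 pred top rows [323. 219.] [323. 251.]
n3 pred top rows [323. 179.] [323. 213.]
n4 pred top rows [323. 136.] [323. 173.]
```

View pics/w4.png

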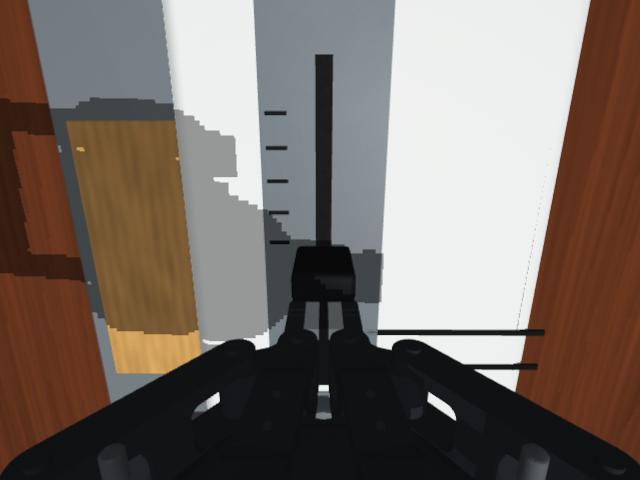

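The lever is still against the fingers, and tick 1 is at row 242.

Call:
jog_arm(
  deltas=[0.0015, 0, 0, 0, 0, 0, 1, 0.0015, 0, 0, 0, 0, 0, 1, 0.0015, 0, 0, 0, 0, 0, 1],
)

```text
time_s: 4.15
position: [0.5034, 0.0841, 0.1009]
tool_rot: [[-0.025, 1.0, -0.0], [1.0, 0.025, 0.001], [0.001, -0.0, -1.0]]
ft_force: [0.1, -0.3, -0.6]
grip_width: -0.0
```

Call:
jog_arm(
  deltas=[0.0015, 0, 0, 0, 0, 0, 1, 0.0015, 0, 0, 0, 0, 0, 1, 0.0015, 0, 0, 0, 0, 0, 1],
)

```text
time_s: 4.4
position: [0.5034, 0.0852, 0.1009]
tool_rot: [[-0.025, 1.0, -0.0], [1.0, 0.025, 0.0], [0.0, -0.0, -1.0]]
ft_force: [1.1, 0.3, -0.6]
grip_width: -0.0001
```

```bash
python3 look.py w5
```

```text
4.4 [0.5034 0.0852 0.1009] [ 1.1  0.3 -0.6] finger s 0.0236
n0 pred top rows [324. 316.] [324. 343.]
n1 pred top rows [324. 263.] [324. 292.]
n2 pred top rows [324. 226.] [324. 257.]
n3 pred top rows [324. 186.] [324. 220.]
n4 pred top rows [324. 144.] [324. 180.]
```

View pics/w5.png

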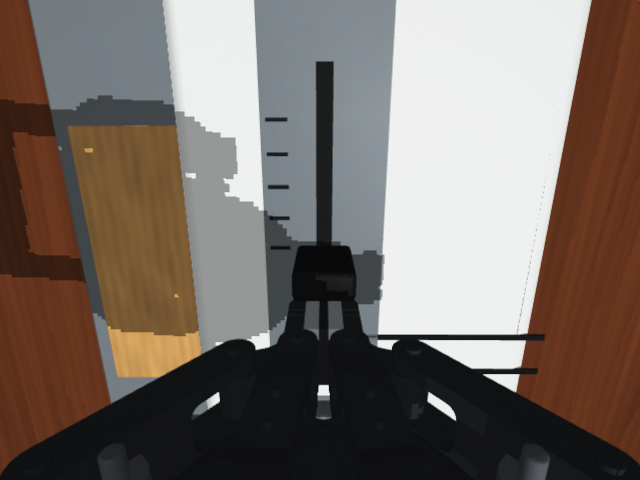

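Call:
jog_arm(
  deltas=[0.0015, 0, 0, 0, 0, 0, 1, 0.0015, 0, 0, 0, 0, 0, 1, 0.0015, 0, 0, 0, 0, 0, 1],
)

```text
time_s: 4.7
position: [0.5035, 0.0861, 0.101]
tool_rot: [[-0.025, 1.0, -0.0], [1.0, 0.025, 0.0], [0.0, -0.0, -1.0]]
ft_force: [-0.6, 0.4, 0.6]
grip_width: 0.0002
```

```bash
python3 look.py w6
```

```text
4.7 [0.5035 0.0861 0.101 ] [-0.6  0.4  0.6] finger s 0.0246
n0 pred top rows [323. 318.] [323. 345.]
n1 pred top rows [323. 265.] [323. 295.]
n2 pred top rows [323. 228.] [323. 260.]
n3 pred top rows [324. 189.] [323. 223.]
n4 pred top rows [324. 147.] [324. 183.]
```

View pics/w6.png

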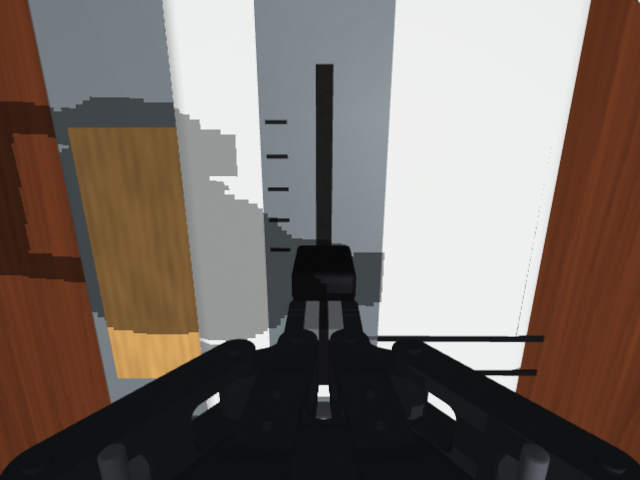

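The lever is still against the fingers (rows 246–300) and the force is near zero, so it's close to the hump. I'll continue.

Call:
jog_arm(
  deltas=[0.0015, 0, 0, 0, 0, 0, 1, 0.0015, 0, 0, 0, 0, 0, 1, 0.0015, 0, 0, 0, 0, 0, 1],
)

```text
time_s: 5.0
position: [0.5035, 0.0872, 0.101]
tool_rot: [[-0.025, 1.0, -0.0], [1.0, 0.025, 0.0], [0.0, -0.0, -1.0]]
ft_force: [0.8, -1.2, -0.5]
grip_width: 0.0
```

```bash
cat > edge.py <<'E'
from h import *
import sys
c=cam("wrist"); s=env.observe()
im=eyes.get_image("wrist")[:,:,::-1]; n=sys.argv[1]; cv2.imwrite(f"pics/{n}.png",im)
g=cv2.cvtColor(np.ascontiguousarray(im),cv2.COLOR_BGR2GRAY)
u=np.array([-.0235,.9997])
m=((g<40)*255).astype(np.uint8)
# far (+y) base edge of the lever at cols either side of slot
for col in (303,343):
    r=[k for k in range(60,300) if (g[k:k+6,col]<30).all()]
    if r: print("lever upper edge row",col,r[0],"base along",(ray(c,(col,r[0]),.087)[:2]@u-.0667-.006).round(4),"as slide")
# right-hand light gap between lever and fingers
print("f",s["ft_force"].round(1),"finger s",(s["position"][:2]@u-.0497).round(4),s["position"].round(4))
cv2.imwrite(f"pics/{n}z.png",cv2.resize(im[100:330,230:420],None,fx=3,fy=2.6,interpolation=cv2.INTER_CUBIC))
E
python3 edge.py w7
```

```text
lever upper edge row 303 245 base along 0.0244 as slide
lever upper edge row 343 246 base along 0.0239 as slide
f [ 0.8 -1.2 -0.5] finger s 0.0257 [0.5035 0.0872 0.101 ]
```

View pics/w7z.png

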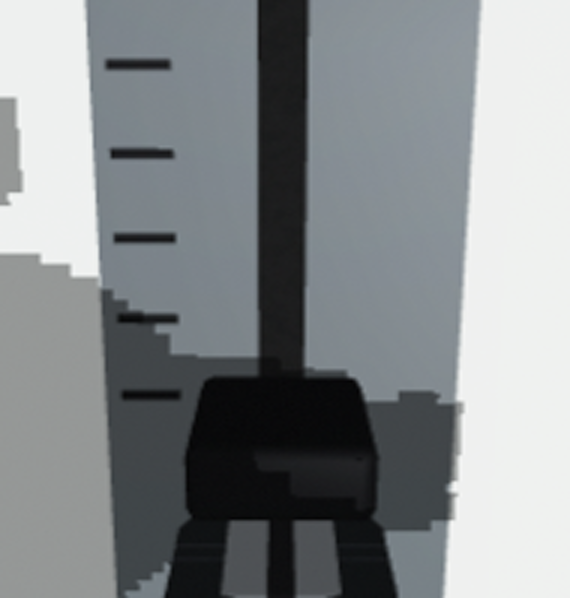

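The lever is still touching, and its base edge is ~3 mm past tick 1, so slide ≈24 mm. I'll continue in small steps.

Call:
jog_arm(
  deltas=[0.0015, 0, 0, 0, 0, 0, 1, 0.0015, 0, 0, 0, 0, 0, 1, 0.0015, 0, 0, 0, 0, 0, 1],
)

```text
time_s: 5.3
position: [0.5034, 0.0883, 0.101]
tool_rot: [[-0.025, 1.0, 0.0], [1.0, 0.025, 0.0], [0.0, 0.0, -1.0]]
ft_force: [-1.0, 0.4, 0.5]
grip_width: -0.0002
```

```bash
python3 edge.py w8
```

```text
lever upper edge row 303 245 base along 0.0255 as slide
lever upper edge row 343 245 base along 0.0255 as slide
f [-1.   0.4  0.5] finger s 0.0268 [0.5034 0.0883 0.101 ]
```

Call:
jog_arm(
  deltas=[0.0015, 0, 0, 0, 0, 0, 1, 0.0015, 0, 0, 0, 0, 0, 1, 0.0015, 0, 0, 0, 0, 0, 1],
)

```text
time_s: 5.6
position: [0.5035, 0.0894, 0.101]
tool_rot: [[-0.025, 1.0, 0.0], [1.0, 0.025, -0.0], [-0.0, 0.0, -1.0]]
ft_force: [0.3, -1.3, -0.5]
grip_width: 0.0
```

```bash
python3 edge.py w9
```

```text
lever upper edge row 303 246 base along 0.026 as slide
lever upper edge row 343 247 base along 0.0256 as slide
f [ 0.3 -1.3 -0.5] finger s 0.0278 [0.5035 0.0894 0.101 ]
```

View pics/w9z.png

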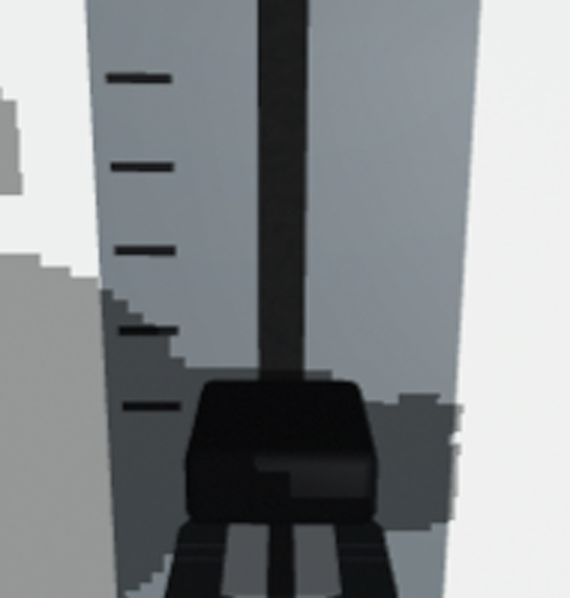

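Call:
jog_arm(
  deltas=[0.0015, 0, 0, 0, 0, 0, 1, 0.0015, 0, 0, 0, 0, 0, 1, 0.0015, 0, 0, 0, 0, 0, 1],
)

```text
time_s: 5.9
position: [0.5035, 0.0901, 0.1011]
tool_rot: [[-0.025, 1.0, 0.0], [1.0, 0.025, -0.001], [-0.001, 0.0, -1.0]]
ft_force: [0.1, -5.2, 0.6]
grip_width: 0.0001
```

```bash
python3 edge.py w10
```

```text
lever upper edge row 303 247 base along 0.0263 as slide
lever upper edge row 343 247 base along 0.0263 as slide
f [ 0.1 -5.2  0.6] finger s 0.0285 [0.5035 0.0901 0.1011]
```

Call:
jog_arm(
  deltas=[0.0015, 0, 0, 0, 0, 0, 1, 0.0015, 0, 0, 0, 0, 0, 1, 0.0015, 0, 0, 0, 0, 0, 1],
)

```text
time_s: 6.2
position: [0.5035, 0.0908, 0.1011]
tool_rot: [[-0.025, 1.0, 0.0], [1.0, 0.025, -0.002], [-0.002, 0.0, -1.0]]
ft_force: [-0.3, -8.0, 1.3]
grip_width: 0.0
```

```bash
python3 edge.py w11
```

```text
lever upper edge row 303 247 base along 0.027 as slide
lever upper edge row 343 247 base along 0.027 as slide
f [-0.3 -8.   1.3] finger s 0.0292 [0.5035 0.0908 0.1011]
```

Call:
jog_arm(
  deltas=[0.0015, 0, 0, 0, 0, 0, 1, 0.0015, 0, 0, 0, 0, 0, 1, 0.0015, 0, 0, 0, 0, 0, 1],
)

```text
time_s: 6.5
position: [0.5034, 0.0913, 0.1012]
tool_rot: [[-0.025, 1.0, -0.0], [1.0, 0.025, -0.003], [-0.003, -0.0, -1.0]]
ft_force: [-1.0, -12.0, 1.6]
grip_width: -0.0001
```

```bash
python3 edge.py w12
```

```text
lever upper edge row 303 247 base along 0.0274 as slide
lever upper edge row 343 248 base along 0.027 as slide
f [ -1.  -12.    1.6] finger s 0.0298 [0.5034 0.0913 0.1012]
```

View pics/w12z.png

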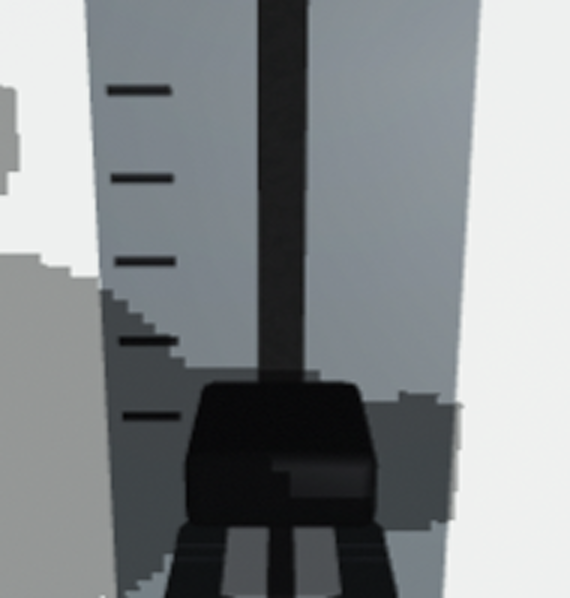

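Call:
jog_arm(
  deltas=[0.001, 0, 0, 0, 0, 0, 1, 0.001, 0, 0, 0, 0, 0, 1, 0.001, 0, 0, 0, 0, 0, 1],
)

```text
time_s: 6.8
position: [0.5034, 0.0916, 0.1012]
tool_rot: [[-0.025, 1.0, -0.0], [1.0, 0.025, -0.004], [-0.004, -0.0, -1.0]]
ft_force: [-1.1, -15.2, 1.7]
grip_width: 0.0004
```

```bash
python3 edge.py w13
```

```text
lever upper edge row 303 248 base along 0.0272 as slide
lever upper edge row 343 248 base along 0.0272 as slide
f [ -1.1 -15.2   1.7] finger s 0.03 [0.5034 0.0916 0.1012]
```

Call:
jog_arm(
  deltas=[0.001, 0, 0, 0, 0, 0, 1, 0.001, 0, 0, 0, 0, 0, 1, 0.001, 0, 0, 0, 0, 0, 1],
)

```text
time_s: 7.1
position: [0.5034, 0.0937, 0.1011]
tool_rot: [[-0.024, 1.0, 0.0], [1.0, 0.024, -0.001], [-0.001, 0.0, -1.0]]
ft_force: [-0.2, -4.1, 0.1]
grip_width: 0.0002
```

```bash
python3 edge.py w14
```

```text
lever upper edge row 303 247 base along 0.0299 as slide
lever upper edge row 343 247 base along 0.0299 as slide
f [-0.2 -4.1  0.1] finger s 0.0322 [0.5034 0.0937 0.1011]
```

Call:
jog_arm(
  deltas=[0.001, 0, 0, 0, 0, 0, 1, 0.001, 0, 0, 0, 0, 0, 1, 0.001, 0, 0, 0, 0, 0, 1],
)

```text
time_s: 7.4
position: [0.5033, 0.095, 0.1011]
tool_rot: [[-0.025, 1.0, 0.0], [1.0, 0.025, -0.0], [-0.0, 0.0, -1.0]]
ft_force: [-0.6, -4.4, 0.0]
grip_width: 0.0002
```

```bash
python3 edge.py w15
```

```text
lever upper edge row 303 247 base along 0.0312 as slide
lever upper edge row 343 247 base along 0.0312 as slide
f [-0.6 -4.4  0. ] finger s 0.0335 [0.5033 0.095  0.1011]
```

Call:
jog_arm(
  deltas=[0.0015, 0, 0, 0, 0, 0, 1, 0.0015, 0, 0, 0, 0, 0, 1, 0.0015, 0, 0, 0, 0, 0, 1],
)

```text
time_s: 7.7
position: [0.5033, 0.0966, 0.101]
tool_rot: [[-0.025, 1.0, 0.0], [1.0, 0.025, 0.001], [0.001, 0.0, -1.0]]
ft_force: [1.0, -0.2, -0.1]
grip_width: 0.0001
```

```bash
python3 edge.py w16
```

```text
lever upper edge row 303 246 base along 0.0333 as slide
lever upper edge row 343 247 base along 0.0328 as slide
f [ 1.  -0.2 -0.1] finger s 0.035 [0.5033 0.0966 0.101 ]
```

Call:
jog_arm(
  deltas=[0.0015, 0, 0, 0, 0, 0, 1, 0.0015, 0, 0, 0, 0, 0, 1, 0.0015, 0, 0, 0, 0, 0, 1],
)

```text
time_s: 8.0
position: [0.5032, 0.0975, 0.101]
tool_rot: [[-0.025, 1.0, -0.0], [1.0, 0.025, 0.0], [0.001, -0.0, -1.0]]
ft_force: [-0.1, -0.2, 0.8]
grip_width: -0.0001
```

```bash
python3 edge.py w17
```

```text
lever upper edge row 303 246 base along 0.0342 as slide
lever upper edge row 343 247 base along 0.0338 as slide
f [-0.1 -0.2  0.8] finger s 0.036 [0.5032 0.0975 0.101 ]
```

Call:
jog_arm(
  deltas=[0.0015, 0, 0, 0, 0, 0, 1, 0.0015, 0, 0, 0, 0, 0, 1, 0.0015, 0, 0, 0, 0, 0, 1],
)

```text
time_s: 8.3
position: [0.5031, 0.0986, 0.101]
tool_rot: [[-0.025, 1.0, -0.0], [1.0, 0.025, 0.0], [0.0, -0.0, -1.0]]
ft_force: [-0.7, 0.2, -0.6]
grip_width: -0.0003
```

```bash
python3 edge.py w18
```

```text
lever upper edge row 303 246 base along 0.0353 as slide
lever upper edge row 343 246 base along 0.0353 as slide
f [-0.7  0.2 -0.6] finger s 0.037 [0.5031 0.0986 0.101 ]
```

View pics/w18z.png

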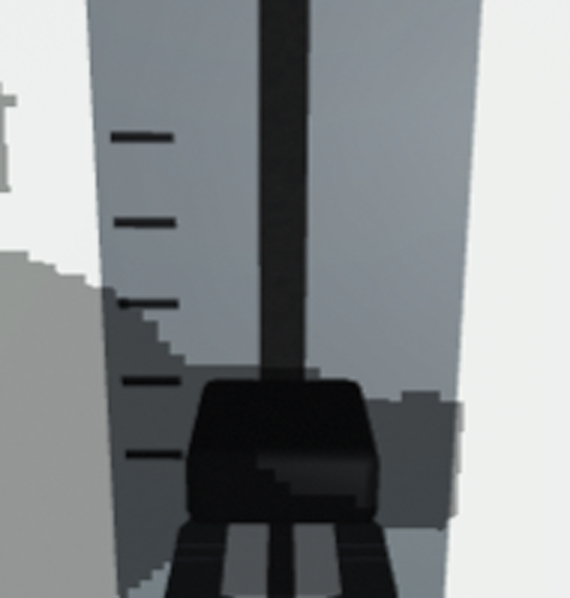

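The force vanished past the second hump, but the lever is still sitting against the fingers, now between ticks 1 and 2. I'll push on gently to notch 2.

Call:
jog_arm(
  deltas=[0.0015, 0, 0, 0, 0, 0, 1, 0.0015, 0, 0, 0, 0, 0, 1, 0.003, 0, 0, 0, 0, 0, 1, 0.003, 0, 0, 0, 0, 0, 1, 0.0045, 0, 0, 0, 0, 0, 1, 0.0045, 0, 0, 0, 0, 0, 1],
)

```text
time_s: 8.85
position: [0.5031, 0.102, 0.101]
tool_rot: [[-0.025, 1.0, 0.0], [1.0, 0.025, 0.0], [0.0, 0.0, -1.0]]
ft_force: [0.2, -0.2, -0.2]
grip_width: 0.0003
```

```bash
python3 edge.py w19
```

```text
lever upper edge row 303 244 base along 0.0396 as slide
lever upper edge row 343 245 base along 0.0391 as slide
f [ 0.2 -0.2 -0.2] finger s 0.0404 [0.5031 0.102  0.101 ]
```

Call:
jog_arm(
  deltas=[0.0015, 0, 0, 0, 0, 0, 1, 0.0015, 0, 0, 0, 0, 0, 1, 0.003, 0, 0, 0, 0, 0, 1, 0.003, 0, 0, 0, 0, 0, 1],
)

```text
time_s: 9.23
position: [0.5031, 0.1038, 0.1011]
tool_rot: [[-0.025, 1.0, 0.0], [1.0, 0.025, -0.001], [-0.001, 0.0, -1.0]]
ft_force: [0.6, -2.1, 0.4]
grip_width: -0.0002
```

```bash
python3 edge.py w20
```

```text
lever upper edge row 303 247 base along 0.04 as slide
lever upper edge row 343 247 base along 0.04 as slide
f [ 0.6 -2.1  0.4] finger s 0.0422 [0.5031 0.1038 0.1011]
```

View pics/w20z.png

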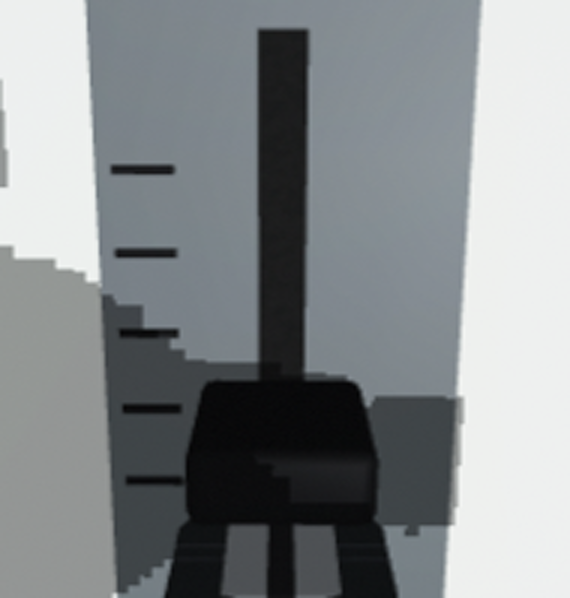

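The lever is settled in notch 2 and the force is starting to rise. Next, out of notch 2.

Call:
jog_arm(
  deltas=[0.0015, 0, 0, 0, 0, 0, 1, 0.0015, 0, 0, 0, 0, 0, 1, 0.003, 0, 0, 0, 0, 0, 1, 0.003, 0, 0, 0, 0, 0, 1, 0.0035, 0, 0, 0, 0, 0, 1, 0.0035, 0, 0, 0, 0, 0, 1],
)

```text
time_s: 9.78
position: [0.5031, 0.1051, 0.1012]
tool_rot: [[-0.025, 1.0, -0.0], [1.0, 0.025, -0.003], [-0.003, -0.0, -1.0]]
ft_force: [-0.5, -10.7, 1.7]
grip_width: -0.0001
```

Call:
jog_arm(
  deltas=[0.001, 0, 0, 0, 0, 0, 1, 0.001, 0, 0, 0, 0, 0, 1, 0.001, 0, 0, 0, 0, 0, 1],
)

```text
time_s: 10.03
position: [0.5031, 0.1054, 0.1012]
tool_rot: [[-0.025, 1.0, -0.0], [1.0, 0.025, -0.004], [-0.004, -0.0, -1.0]]
ft_force: [-2.2, -14.9, 3.0]
grip_width: -0.0
```

Call:
jog_arm(
  deltas=[0.001, 0, 0, 0, 0, 0, 1, 0.001, 0, 0, 0, 0, 0, 1, 0.001, 0, 0, 0, 0, 0, 1],
)

```text
time_s: 10.28
position: [0.5031, 0.1062, 0.1012]
tool_rot: [[-0.025, 1.0, -0.0], [1.0, 0.025, -0.004], [-0.004, -0.0, -1.0]]
ft_force: [-1.2, -13.0, 2.0]
grip_width: -0.0
```

```bash
python3 edge.py w21
```

```text
lever upper edge row 303 247 base along 0.0423 as slide
lever upper edge row 343 248 base along 0.0418 as slide
f [ -1.2 -13.    2. ] finger s 0.0446 [0.5031 0.1062 0.1012]
```

Call:
jog_arm(
  deltas=[0.001, 0, 0, 0, 0, 0, 1, 0.001, 0, 0, 0, 0, 0, 1, 0.001, 0, 0, 0, 0, 0, 1],
)

```text
time_s: 10.58
position: [0.503, 0.1083, 0.1011]
tool_rot: [[-0.024, 1.0, 0.0], [1.0, 0.024, -0.001], [-0.001, -0.0, -1.0]]
ft_force: [-0.4, -4.0, 1.9]
grip_width: 0.0
```

Call:
jog_arm(
  deltas=[0.001, 0, 0, 0, 0, 0, 1, 0.001, 0, 0, 0, 0, 0, 1, 0.001, 0, 0, 0, 0, 0, 1],
)

```text
time_s: 10.83
position: [0.503, 0.1095, 0.1011]
tool_rot: [[-0.025, 1.0, 0.0], [1.0, 0.025, -0.0], [-0.0, 0.0, -1.0]]
ft_force: [-0.3, -3.4, 0.4]
grip_width: 0.0001
```

Call:
jog_arm(
  deltas=[0.001, 0, 0, 0, 0, 0, 1, 0.001, 0, 0, 0, 0, 0, 1, 0.001, 0, 0, 0, 0, 0, 1],
)

```text
time_s: 11.08
position: [0.503, 0.1105, 0.1011]
tool_rot: [[-0.025, 1.0, 0.0], [1.0, 0.025, 0.0], [0.0, 0.0, -1.0]]
ft_force: [-1.1, -2.2, 0.6]
grip_width: 0.0001
```

```bash
python3 edge.py w22
```

```text
lever upper edge row 303 247 base along 0.0467 as slide
lever upper edge row 343 247 base along 0.0467 as slide
f [-1.1 -2.2  0.6] finger s 0.049 [0.503  0.1105 0.1011]
```

Call:
jog_arm(
  deltas=[0.0015, 0, 0, 0, 0, 0, 1, 0.0015, 0, 0, 0, 0, 0, 1, 0.0015, 0, 0, 0, 0, 0, 1],
)

```text
time_s: 11.38
position: [0.5028, 0.1119, 0.101]
tool_rot: [[-0.025, 1.0, 0.0], [1.0, 0.025, 0.001], [0.001, 0.0, -1.0]]
ft_force: [0.4, -0.9, 0.6]
grip_width: 0.0001
```

```bash
python3 edge.py w23
```

```text
lever upper edge row 303 246 base along 0.0486 as slide
lever upper edge row 343 247 base along 0.0481 as slide
f [ 0.4 -0.9  0.6] finger s 0.0504 [0.5028 0.1119 0.101 ]
```

Call:
jog_arm(
  deltas=[0.0015, 0, 0, 0, 0, 0, 1, 0.0015, 0, 0, 0, 0, 0, 1, 0.0015, 0, 0, 0, 0, 0, 1],
)

```text
time_s: 11.68
position: [0.5028, 0.1129, 0.101]
tool_rot: [[-0.025, 1.0, -0.0], [1.0, 0.025, 0.0], [0.0, -0.0, -1.0]]
ft_force: [-0.1, -0.5, -0.2]
grip_width: 0.0003
```

```bash
python3 edge.py w24
```

```text
lever upper edge row 303 246 base along 0.0496 as slide
lever upper edge row 343 247 base along 0.0491 as slide
f [-0.1 -0.5 -0.2] finger s 0.0513 [0.5028 0.1129 0.101 ]
```

Call:
jog_arm(
  deltas=[0.0015, 0, 0, 0, 0, 0, 1, 0.0015, 0, 0, 0, 0, 0, 1, 0.0015, 0, 0, 0, 0, 0, 1],
)

```text
time_s: 11.98
position: [0.5028, 0.1139, 0.101]
tool_rot: [[-0.025, 1.0, 0.0], [1.0, 0.025, 0.0], [0.0, 0.0, -1.0]]
ft_force: [-0.1, -0.0, 0.3]
grip_width: 0.0006
```

```bash
python3 edge.py w25
```

```text
lever upper edge row 303 245 base along 0.051 as slide
lever upper edge row 343 246 base along 0.0506 as slide
f [-0.1 -0.   0.3] finger s 0.0523 [0.5028 0.1139 0.101 ]
```

View pics/w25z.png

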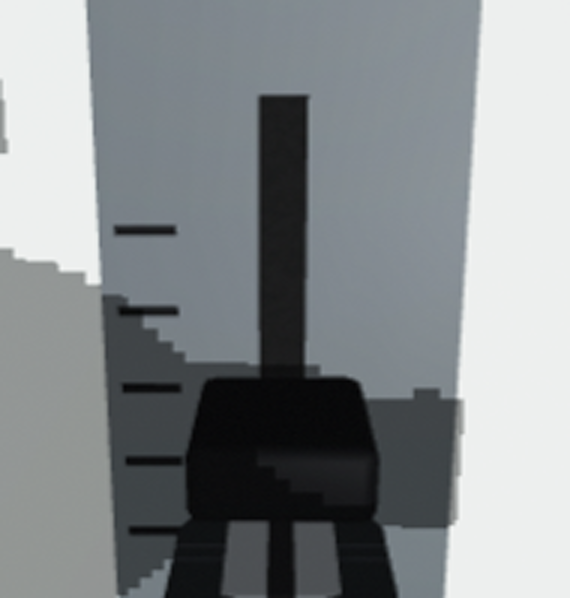

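Call:
jog_arm(
  deltas=[0.0015, 0, 0, 0, 0, 0, 1, 0.0015, 0, 0, 0, 0, 0, 1, 0.003, 0, 0, 0, 0, 0, 1, 0.003, 0, 0, 0, 0, 0, 1, 0.003, 0, 0, 0, 0, 0, 1],
)

```text
time_s: 12.45
position: [0.5028, 0.1161, 0.1011]
tool_rot: [[-0.025, 1.0, 0.0], [1.0, 0.025, 0.0], [0.0, 0.0, -1.0]]
ft_force: [0.5, -0.5, -0.3]
grip_width: 0.0
```

```bash
python3 edge.py w26
```

```text
lever upper edge row 303 244 base along 0.0537 as slide
lever upper edge row 343 244 base along 0.0537 as slide
f [ 0.5 -0.5 -0.3] finger s 0.0545 [0.5028 0.1161 0.1011]
```

Call:
jog_arm(
  deltas=[0.0015, 0, 0, 0, 0, 0, 1, 0.0015, 0, 0, 0, 0, 0, 1, 0.0015, 0, 0, 0, 0, 0, 1],
)

```text
time_s: 12.75
position: [0.5027, 0.1172, 0.101]
tool_rot: [[-0.025, 1.0, 0.0], [1.0, 0.025, 0.0], [0.0, 0.0, -1.0]]
ft_force: [-0.3, 0.0, -0.0]
grip_width: 0.0001
```

```bash
python3 edge.py w27
```

```text
lever upper edge row 303 246 base along 0.0539 as slide
lever upper edge row 343 246 base along 0.0539 as slide
f [-0.3  0.  -0. ] finger s 0.0556 [0.5027 0.1172 0.101 ]
```

View pics/w27z.png

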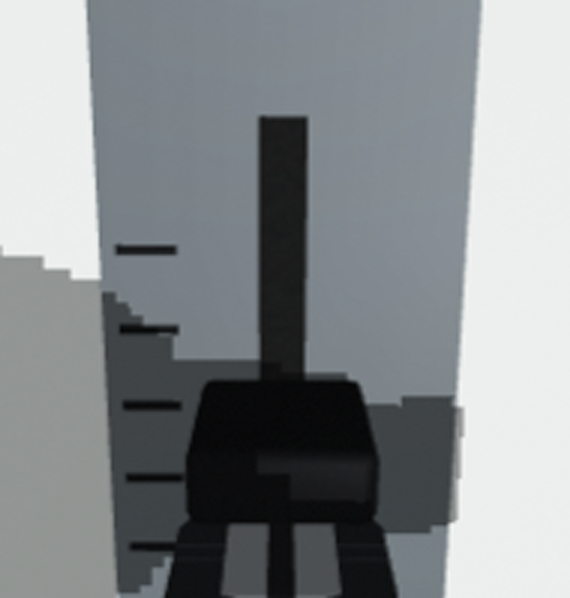

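The lever is settled at notch 3. The reading of 53.9 mm carries the same −1 mm bias seen at notches 1 and 2, and it held while the fingers advanced. Now I'll back off, lift, and move over the start button.

Call:
jog_arm(
  deltas=[-0.01, 0, 0, 0, 0, 0, 1, -0.02, 0, 0, 0, 0, 0, 1, -0.02, 0, -0.03, 0, 0, 0, 1, -0.02, 0, -0.06, 0, 0, 0, 1, -0.03, 0, -0.092, 0, 0, 0, 1, -0.08, 0, -0.092, 0, 0, 0, 1, -0.12, 0, -0.092, 0, 0, 0, 1, -0.156, 0, -0.092, 0, 0, 0, 1, -0.156, 0, -0.092, 0, 0, 0, 1, -0.156, 0, -0.092, 0, 0, 0, 1, -0.156, 0, -0.092, 0, 0, 0, 1],
)

```text
time_s: 13.72
position: [0.5055, -0.0, 0.17]
tool_rot: [[-0.024, 1.0, -0.0], [1.0, 0.024, 0.0], [0.0, -0.0, -1.0]]
ft_force: [-0.2, 0.2, 0.8]
grip_width: -0.0001
```

Run:
```python
from h import *
c=cam("wrist"); s=env.observe()
im=eyes.get_image("wrist")[:,:,::-1]; cv2.imwrite("pics/v1.png",im); np.savez("v1.npz",*c)
t=eyes.get_image("top")[:,:,::-1]; cv2.imwrite("pics/v1t.png",t); 
print(s["position"],s["ft_force"].round(1))
u=np.array([-.0235,.9997])
g=lambda a,z:proj(c,[.5044-.0235*(a-.0718),(a+.0235*.5044)/.9997,z]).round(0)
for sl in (.041,.055,.069): print(sl,g(.0667+sl+.006,.121),g(.0667+sl-.006,.121))
```

```text
[ 5.05457108e-01 -3.73281580e-05  1.69996978e-01] [-0.2  0.2  0.8]
0.041 [323.  10.] [323.  39.]
0.055 [323. -25.] [323.   5.]
0.069 [323. -62.] [323. -30.]
```

View pics/v1.png

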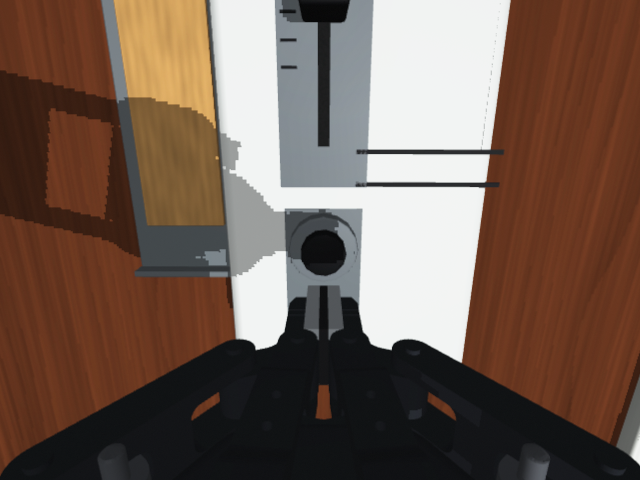

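View pics/v1t.png

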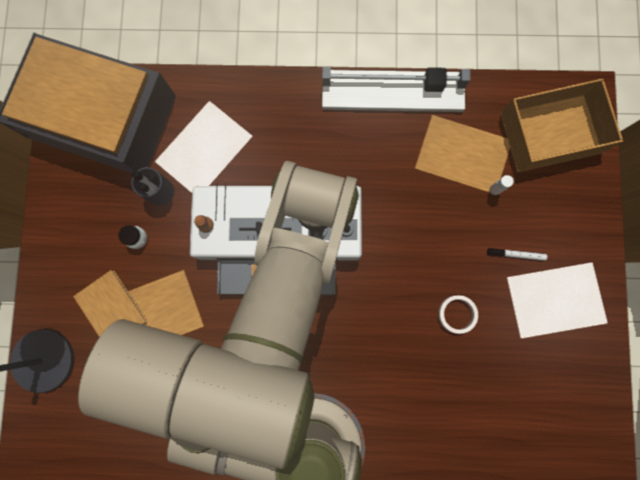

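Run:
```python
from h import *
d=np.load("v1.npz"); c=(d["arr_0"],d["arr_1"],d["arr_2"]); u=np.array([-.0235,.9997])
for r in (11,40,67): print(r,(ray(c,(288,r),.085)[:2]@u).round(4))
for r in (18,20,22,23): print(r,((ray(c,(323,r),.121)[:2]@u)+.006-.0667).round(4))
b=ray(c,(323,252),.107); print("start",b,"along",b[:2]@u)
im=cv2.imread("pics/v1.png"); cv2.imwrite("pics/v1z.png",cv2.resize(im[0:110,250:400],None,fx=5,fy=5,interpolation=cv2.INTER_CUBIC))
```

```text
11 0.1226
40 0.1082
67 0.0943
18 0.0497
20 0.0488
22 0.048
23 0.0476
start [0.50612292 0.00079933 0.107     ] along -0.011094795610022952
```

View pics/v1z.png

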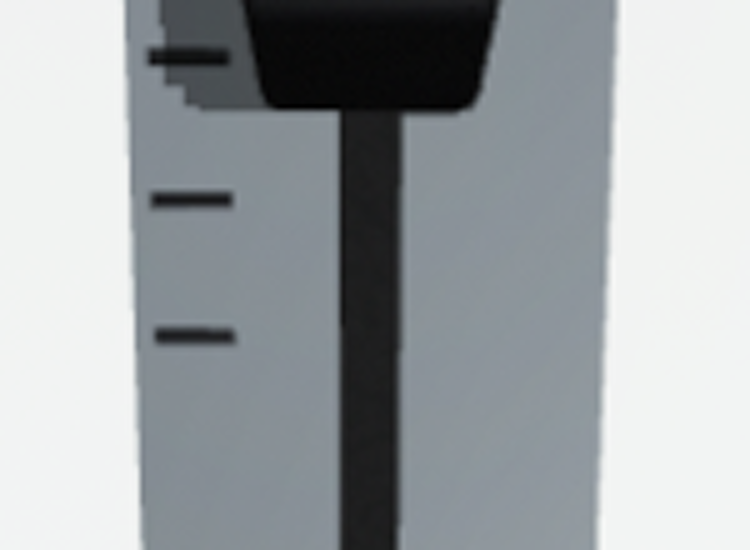

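The lever's −y face is visible: its top edge is at row ~4 (predicted 5 for notch 3) and its base edge is just below tick 3. That confirms notch 3. The start button measures (0.506, 0.001), directly below the TCP. Pressing.

Call:
jog_arm(
  deltas=[0, 0, 0.03, 0, 0, 0, 1, 0, 0, 0.06, 0, 0, 0, 1, 0, 0, 0.078, 0, 0, 0, 1, 0, 0, 0.082, 0, 0, 0, 1, 0, 0, 0.085, 0, 0, 0, 1, 0, 0, 0.088, 0, 0, 0, 1, 0, 0, 0.088, 0, 0, 0, 1],
)

```text
time_s: 14.4
position: [0.5058, 0.0006, 0.1046]
tool_rot: [[-0.025, 1.0, 0.001], [1.0, 0.025, 0.0], [0.0, 0.001, -1.0]]
ft_force: [-1.8, 2.2, 3.0]
grip_width: -0.0002
```

Call:
jog_arm(
  deltas=[0, 0, 0.002, 0, 0, 0, 1, 0, 0, 0.004, 0, 0, 0, 1, 0, 0, 0.004, 0, 0, 0, 1],
)

```text
time_s: 14.65
position: [0.506, 0.0004, 0.1014]
tool_rot: [[-0.025, 1.0, 0.001], [1.0, 0.025, 0.0], [0.0, 0.001, -1.0]]
ft_force: [-1.3, 3.9, 5.0]
grip_width: -0.0001
```

Call:
jog_arm(
  deltas=[0, 0, 0.0015, 0, 0, 0, 1, 0, 0, 0.0015, 0, 0, 0, 1],
)

```text
time_s: 14.82
position: [0.506, 0.0004, 0.1009]
tool_rot: [[-0.025, 1.0, 0.002], [1.0, 0.025, 0.0], [0.0, 0.002, -1.0]]
ft_force: [-1.7, 4.3, 10.3]
grip_width: -0.0003
```

Call:
jog_arm(
  deltas=[0, 0, 0.0015, 0, 0, 0, 1, 0, 0, 0.0015, 0, 0, 0, 1, 0, 0, 0.0015, 0, 0, 0, 1],
)

```text
time_s: 15.07
position: [0.5061, 0.0003, 0.1008]
tool_rot: [[-0.025, 1.0, 0.003], [1.0, 0.025, -0.0], [-0.0, 0.003, -1.0]]
ft_force: [-6.2, 4.5, 21.4]
grip_width: -0.0001
```

The button bottomed out at z = 0.1008, with the force rising steeply to 21 N. Now I'll release straight up and retract.

Call:
jog_arm(
  deltas=[0, 0, -0.005, 0, 0, 0, 1, 0, 0, -0.012, 0, 0, 0, 1, 0, 0, -0.03, 0, 0, 0, 1, 0, 0, -0.08, 0, 0, 0, 1, 0, 0, -0.13, 0, 0, 0, 1, 0, 0, -0.17, 0, 0, 0, 1, 0.03, 0, -0.18, 0, 0, 0, 1, 0.06, 0, -0.18, 0, 0, 0, 1, 0.06, 0, -0.18, 0, 0, 0, 1, 0.06, 0, -0.18, 0, 0, 0, 1],
)

```text
time_s: 15.9
position: [0.5044, 0.0454, 0.2337]
tool_rot: [[-0.026, 1.0, -0.0], [1.0, 0.026, -0.001], [-0.001, -0.0, -1.0]]
ft_force: [0.3, -0.0, -0.3]
grip_width: 0.0002
```

Run:
```python
from h import *
c=cam("wrist"); s=env.observe()
im=eyes.get_image("wrist")[:,:,::-1]; cv2.imwrite("pics/x1.png",im)
cv2.imwrite("pics/x1s.png",eyes.get_image("scene")[:,:,::-1])
print(s["time_s"],s["position"],s["ft_force"].round(1))
g=lambda a,z:proj(c,[.5044-.0235*(a-.0718),(a+.0235*.5044)/.9997,z]).round(0)
for sl in (.041,.055,.069): print(sl,g(.0667+sl+.006,.121),g(.0667+sl-.006,.121))
print("start up/down row",g(-.0115+.014,.107),g(-.0115+.014,.101))
```

```text
15.9 [0.50438285 0.04544342 0.23369469] [ 0.3 -0.  -0.3]
0.041 [324. 115.] [324. 134.]
0.055 [324.  93.] [324. 112.]
0.069 [324.  70.] [324.  90.]
start up/down row [323. 263.] [323. 260.]
```

View pics/x1.png

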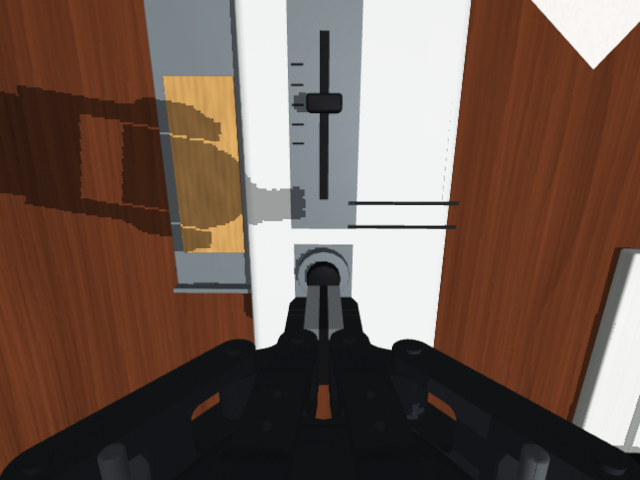

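View pics/x1s.png

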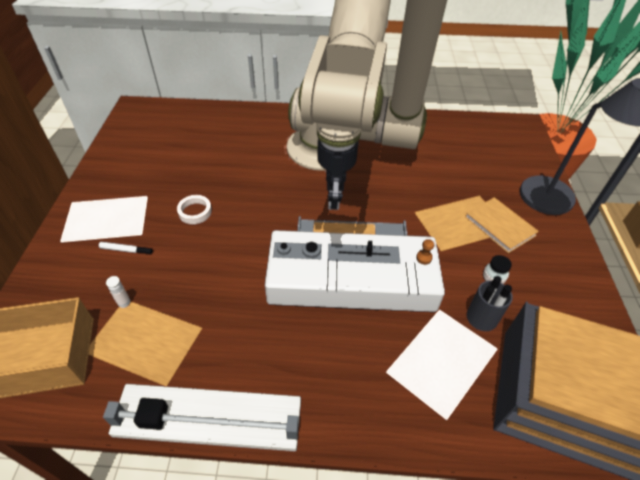

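The lever top is at (324,103), rows 94–112, beside the third of the five ticks. The prediction for notch 3 is rows 93–112. The start button is up, and the scene view shows the stamp, blank and everything else in place.

```bash
python3 -c "
from rig import close_job
print(close_job())"
```

```text
the job is handed in; nothing more can be done
None
```

I pushed the lever with the shut fingertips to the third notch, then pressed the larger start button fully down and let it come back up. The job was handed in at about 16 s with the robot clear of everything.

**Lever:** The last wrist picture shows the lever top at rows 94–112, where 93–112 is predicted for notch 3, and beside the third of the five ticks. Moving the fingers on another 1.1 mm at notch 3 did not shift the lever or build up force.

**Start button:** It stopped about 6 mm down, and the force on the tool then rose steeply to 21 N. It looks up in the final pictures, but the fingers partly hide it in the wrist view, so I did not measure its height exactly.

**Other things:** The small button was not touched. The stamp, blank and other objects look unmoved in the scene view.

**What disagreed with the description:**
- **Force:** Leaving notches 1 and 2 took peaks of about 15 N instead of 4 to 6 N, and getting out of the parked stretch took about 11 N.
- **No jump:** The lever did not visibly jump ahead past the humps. It stayed against the fingers at near-zero force, so I eased it all the way into each notch.
- **Reading offset:** My camera reading of the slide was about 1 mm low at each notch.

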